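Set the glazed beakers on their kiln stilts

TASK

The three plain beakers without handles are glazed underneath, so they must be fired on stilts: take them from the wooden ware board and stand each one upright and centred on the points of the stilt of its own size on the kiln batt - the largest beaker on the largest stilt, the middle one on the middle one, the smallest on the smallest. Set each one down on the points before letting go rather than dropping it, keep the stilts lying flat on the batt and the beakers clear of one another, and leave the handled mug, the jug and the plaster figure where they stand.

Things in the scene. Friction and masses are not known exactly. Their poses are not given: they have to be found in the camera images.
- beaker_large: plain straight-sided beaker without a handle, white glazed, open at the top, outside diameter 68 mm, height 82 mm, wall 5 mm, flat closed foot of the same diameter; the largest of the three; 0.09 to 0.3 kg. Stands upright on the dark wooden ware board, whose top is 18 mm above the table. Origin: centre of its underside, z up along its axis
- beaker_medium: plain straight-sided beaker without a handle, white glazed, open at the top, outside diameter 57 mm, height 70 mm, wall 5 mm, flat closed foot of the same diameter; the middle of the three; 0.09 to 0.3 kg. Stands upright on the dark wooden ware board, whose top is 18 mm above the table. Origin: centre of its underside, z up along its axis
- beaker_small: plain straight-sided beaker without a handle, white glazed, open at the top, outside diameter 46 mm, height 58 mm, wall 5 mm, flat closed foot of the same diameter; the smallest of the three; 0.09 to 0.3 kg. Stands upright on the dark wooden ware board, whose top is 18 mm above the table. Origin: centre of its underside, z up along its axis
- stilt_large: white three-armed kiln stilt, the largest of the three, loose, lying flat on the kiln batt: three arms at 120 degrees, each ending in an upright point with a rounded tip; the tips lie on a circle of 50 mm diameter, 60 mm across overall, 18 mm from batt to tips. A beaker stands on the three tips, so its underside is then 18 mm above the batt. Origin: centre of its underside, z up, x along one arm
- stilt_medium: white three-armed kiln stilt, the middle of the three, loose, lying flat on the kiln batt: three arms at 120 degrees, each ending in an upright point with a rounded tip; the tips lie on a circle of 40 mm diameter, 49 mm across overall, 18 mm from batt to tips. A beaker stands on the three tips, so its underside is then 18 mm above the batt. Origin: centre of its underside, z up, x along one arm
- stilt_small: white three-armed kiln stilt, the smallest of the three, loose, lying flat on the kiln batt: three arms at 120 degrees, each ending in an upright point with a rounded tip; the tips lie on a circle of 31 mm diameter, 38 mm across overall, 18 mm from batt to tips. A beaker stands on the three tips, so its underside is then 18 mm above the batt. Origin: centre of its underside, z up, x along one arm
- batt: brown kiln batt (fixed), 220 mm along its x by 300 mm along its y by 15 mm thick, on two wooden battens; its top is 35 mm above the table. Origin on the table under its centre, z up. Three loose cream square kiln props, 34 mm square and 108 mm tall, stand upright on it, centred at x, y = (88, -125), (88, 125) and (-90, 0) mm in its frame; the stilts lie between them
- mug: white glazed mug on the ware board among the beakers, 62 mm diameter, 75 mm tall, loose, with one ear handle on its +y side reaching 56 mm from its axis; stays where it is. Origin: centre of its underside, z up
- jug: small white round-bellied jug on the ware board among the beakers, belly 64 mm diameter, 82 mm tall, loose, with a handle on its +y side reaching 54 mm from its axis and a spout on its -y side reaching 36 mm; stays where it is. Origin: centre of its underside, z up
- figure: white plaster figure of a seated person on a round base of 62 mm diameter, 107 mm tall, loose, on the table beyond the batt and the ware board; stays where it is. Origin: centre of its underside, z up
Things that resemble listed ones, but are neither listed nor needed, are in the scene too. What is shaped like the stilt_medium but blue is not meant. What is shaped like the figure but orange is not meant.

How it is judged:
At the end, for the whole second after the job is handed in: each beaker upright (3 degrees) on the points of its own size of stilt, within 10 mm of the stilt's centre (8 mm the smallest); stilts flat on the batt; beakers not touching, released, at rest; mug, jug and figure upright within 20 mm of their starts (horizontal distance between beaker_large and stilt_large below 0.01 m and z of beaker_large in the frame of stilt_large between 0.0145 and 0.0215 m and angle between each of beaker_large, stilt_large, beaker_medium, stilt_medium, beaker_small, stilt_small's own z axis and vertical below 0.06 rad and z of stilt_large in the frame of batt between 0.031 and 0.039 m and linear speed of each of beaker_large, beaker_medium, beaker_small below 0.01 m/s and angular speed of each of beaker_large, beaker_medium, beaker_small below 0.06 rad/s and horizontal distance between beaker_medium and stilt_medium below 0.01 m and z of beaker_medium in the frame of stilt_medium between 0.0145 and 0.0215 m and z of stilt_medium in the frame of batt between 0.031 and 0.039 m and horizontal distance between beaker_small and stilt_small below 0.008 m and z of beaker_small in the frame of stilt_small between 0.0145 and 0.0215 m and z of stilt_small in the frame of batt between 0.031 and 0.039 m and contact force between beaker_large and beaker_medium below 0.05 N and contact force between each of beaker_large, beaker_medium and beaker_small below 0.05 N and distance of each of mug, jug, figure from where it was at the start of the episode below 0.02 m and angle between each of mug, jug, figure's own z axis and vertical below 0.1 rad).
It fails at once if the large beaker is let go more than 15 mm above its stilt instead of being set down on it (horizontal distance between beaker_large and stilt_large below 0.04 m and z of beaker_large in the frame of stilt_large above 0.033 m and contact force between the fingers and beaker_large below 0.02 N).
It fails at once if the medium beaker is let go more than 15 mm above its stilt instead of being set down on it (horizontal distance between beaker_medium and stilt_medium below 0.04 m and z of beaker_medium in the frame of stilt_medium above 0.033 m and contact force between the fingers and beaker_medium below 0.02 N).
It fails at once if the small beaker is let go more than 15 mm above its stilt instead of being set down on it (horizontal distance between beaker_small and stilt_small below 0.04 m and z of beaker_small in the frame of stilt_small above 0.033 m and contact force between the fingers and beaker_small below 0.02 N).
It fails at once if the mug, the jug or the figure is pushed more than 20 mm from its place or tipped (distance of any of mug, jug, figure from where it was at the start of the episode above 0.02 m or angle between any of mug, jug, figure's own z axis and vertical above 0.35 rad).
It also fails if it takes over 96 s, if anything falls off the work surface, if the arm or the gripper's body presses on something with over 40 N, if the wrist force passes 120 N, or if a joint passes its speed limit or range.

ROBOT

A 7-joint arm with a two-finger parallel gripper is mounted at the origin on the work surface. World frame = base frame: x ahead of the robot, y to its left, z up, the work surface at z = 0. Lengths are in m, angles in rad, forces in N, time in s.
With the tool pointing down it reaches from about 0.425 to 1.025 m from the base axis. Payload 9.4 kg.
Tool frame: the origin (TCP) lies midway between the tips of the shut fingers; the grasp point (between the pads) lies 19 mm behind it; z points along the fingers, y is the line along which they close (so a half turn about z gives the same grasp; the last joint's range is limited). The gripper opens to 93 mm and grips with 3 to 60 N. Pads are 15 mm wide; open, the fingers measure 128 mm over their backs; the gripper's body (75 mm by 188 mm) begins 65 mm behind the grasp point.
Start: joints at [-1.356, 0.599, -0.003, 1.599, 0.002, 0.943, -0.08], TCP at [0.209, 0.694, 0.219] pointing down, gripper open.
Joint ranges: [-2.57, 2.57], [-0.35, 1.97], [-1.29, 1.29], [0.11, 2.56], [-1.05, 4.19], [0.11, 1.86], [-2.63, 2.63]. Speed limits (rad/s): [2.22, 2.22, 3.01, 3.01, 3.14, 3.14, 3.14].

INTERFACE

Orientations are given as a unit quaternion [w, x, y, z].
In Python, from cell import * gives the robot as it stands.
- The arm moves only by the tool arm_command, never from a script. Its argument "increments" is a list of rows, each a list of 7 numbers: the shift along the tool's x, y, z in mm, then the turn, a rotation vector about the tool's x, y, z in rad, then the closure, from -1 (fully open) to 1 (shut). In form: [[dx, dy, dz, ax, ay, az, grip], ...]. A call has 1 to 10 rows; each row shifts and turns the commanded pose from where the row before left it, along the tool's axes as they then stand; what a row does not reach is not made up. A row lasts 1/8 s, in which the tool goes at most 62.5 mm and 10.7 degrees, less where a joint would pass 70% of its speed; a pose out of reach is approached as far as the arm can. A call with a gripper value outside its range is refused whole. The fingers move at their own pace and stop on an object; "force" is the grip in N (left out, the last holds). Time passes only in rows, so rows that do not move let the fingers close. It gives the time, the measured TCP pose, the force, the opening and the grip force at its end, in the units of the state.
- observe(): the state, without advancing time (a new reading comes with each control period).
- camera(name): name is "side" or "top" or "wrist"; returns (picture, depth): 480x640x3 uint8, red, green, blue; 480x640 float32, m along the optical axis (not along the pixel's ray), 0 where there is no reading.
- camera_info(name): a dict with "fov_y" (degrees; the focal length in pixels is half the picture's height over the tangent of half this angle, whatever the lens; pixels are square), "cx", "cy" (the principal point, pixels), "view" (4x4, takes a point from world to camera coordinates). Camera axes: x right, y up, looking along -z (the intrinsics and any distortion apply to the point x, -y, -z); pixel columns grow to the right and rows downward; lengths in m; the calibration is good to about 2 mm. The wrist camera is an equidistant fisheye: a pixel r from the principal point sees the ray r / f radians off the axis. A picture is of the moment at which its call begins: read the wrist's pose just before it. camera_info takes no time and is no camera call; for the wrist camera it gives the pose at the moment of the call.
- sign_off(): hands the job in; it is judged then, once.
The state is a dict: "time_s": time; "qpos": joint angles; "joint_vel": joint speeds; "joint_efforts": joint torques, N m; "position": TCP position; "orientation": TCP orientation; "force": force on the tool from outside, world axes, zero at the start; "ft_torque": the same for the moment, N m; "grip_width": opening from 0.0 (shut) to 1.0 (fully open); "grip_force": force on a finger pad.
Only numpy, scipy, OpenCV 4.12 (cv2) and the standard library are available. Lean on these libraries where they do the work, as an engineer would, in place of code of your own. Each camera call takes 0.05 s, during which the arm holds its last target. There are 200 camera calls.

## Working session

There is one attempt and no reset: what is moved stays moved. The work goes in short steps, Python scripts to look and compute and a tool call to move; the robot and the scene stay as the last step left them, time stands still between calls to the robot, and variables do not carry over. Pictures are saved under pics/ and viewed, at most 14 in all, crops included, and the job is handed in when it is done.

Besides the shell and the picture viewer there is one more tool, called after "Emit:" as name(argument=value, ...), one argument or row to a line, values as JSON. arm_command: Moves the arm, as the interface text tells. Its arguments: {"type":"object","properties":{"increments":{"type":"array","items":{"type":"array","items":{"type":"number"}}},"force":{"type":"number"}},"required":["increments"]}

```bash
mkdir -p pics; ls; cat > h.py <<'E'
from cell import *
import numpy as np, cv2
def cloud(name):
    rgb,d=camera(name); i=camera_info(name)
    f=240/np.tan(np.radians(i['fov_y'])/2)
    v,u=np.mgrid[0:480,0:640]
    P=np.stack([(u-i['cx'])/f*d,-(v-i['cy'])/f*d,-d,np.ones_like(d)],-1)
    W=P@np.linalg.inv(np.array(i['view'])).T
    W[d==0]=np.nan
    return rgb,W[...,:3]
E
python3 - <<'E'
from h import *
s=observe();print(s)
for n in('top','side'):
    rgb,W=cloud(n); cv2.imwrite(f'pics/{n}.png',rgb[...,::-1]); np.save(n,W); np.save(n+'c',rgb)
    i=camera_info(n);print(n,i)
E
```

```text
pics
{'time_s': 0.0, 'qpos': array([-1.35570276,  0.60009645, -0.00252227,  1.60013973,  0.00180404,
        0.94288436, -0.0798227 ]), 'joint_vel': array([ 6.72814666e-04, -1.62456337e-06,  1.17146013e-03, -2.96315861e-03,
       -3.31330242e-04,  1.03435165e-03,  1.22428057e-03]), 'joint_efforts': array([ 9.76084848e-04, -7.65057349e+01,  1.49765778e+00, -2.52341920e+01,
       -5.24731237e-02,  1.68661302e-02,  1.58264970e-04]), 'position': array([0.20845157, 0.6938753 , 0.21777746]), 'orientation': array([-3.34308615e-05,  1.45369374e-01,  9.89377159e-01, -7.62287881e-04]), 'force': array([-0.43644596,  0.27103093, -0.67032505]), 'ft_torque': array([ 0.01758255, -0.05104105, -0.02344684]), 'grip_force': 0.0, 'grip_width': 1.0002691650097606}
top {'fov_y': 47.658217192603864, 'cx': 317.8066031089136, 'cy': 240.69885834739017, 'view': array([[-2.60316156e-02, -9.99657765e-01, -2.58994248e-03,
         1.44549731e-02],
       [ 9.96210599e-01, -2.61567521e-02,  8.29473735e-02,
        -5.69768067e-01],
       [-8.29867305e-02, -4.20874001e-04,  9.96550563e-01,
        -9.31707634e-01],
       [ 0.00000000e+00,  0.00000000e+00,  0.00000000e+00,
         1.00000000e+00]])}
side {'fov_y': 48.391853903900476, 'cx': 316.8713584300139, 'cy': 240.67416394105697, 'view': array([[ 0.98610127, -0.16602893,  0.00622006, -0.54902152],
       [ 0.10843768,  0.67150923,  0.73301884, -0.10325204],
       [-0.12587916, -0.72215632,  0.68017989, -0.99316488],
       [ 0.        ,  0.        ,  0.        ,  1.        ]])}
```

View pics/top.png

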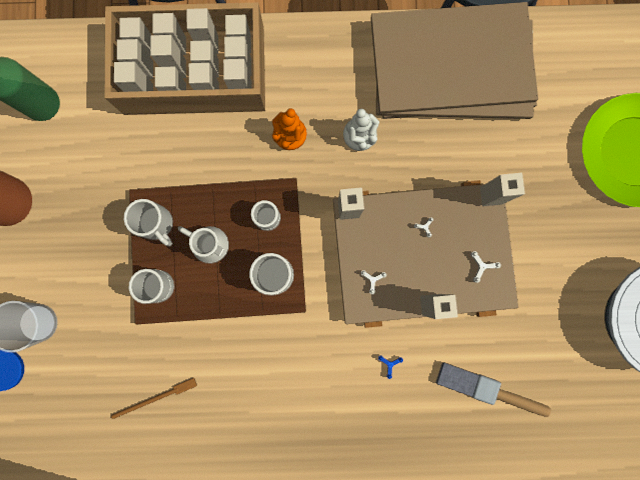

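View pics/side.png

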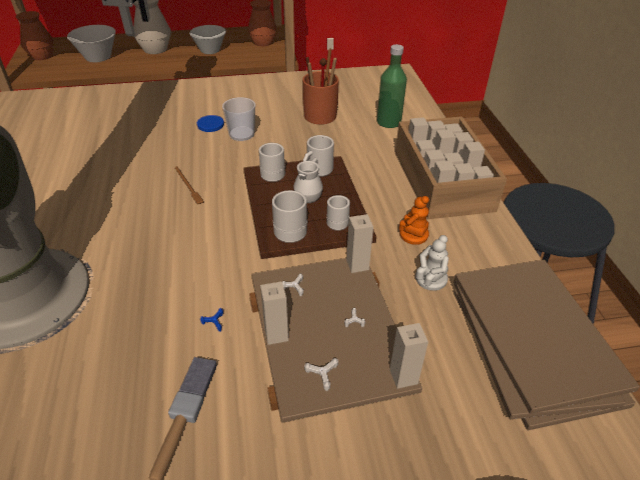

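Top view: the candidates for beakers are large (271,273), small (265,215), medium (152,286), mug with handle (148,220, handle at 165,240) and jug (208,245). There is also a glass at (38,322), off the board. The stilts are large (484,266), medium (373,280), small (425,227) and blue, not wanted (390,366). The props are at (351,200), (510,185) and (444,306).

```bash
cat > m.py <<'E'
from h import *
from scipy.optimize import least_squares
W=np.load('top.npy');C=np.load('topc.npy').astype(int)
def fit(p,r):
    c0=(p.max(0)+p.min(0))/2
    s=least_squares(lambda c:np.hypot(*(p-c).T)-r,c0,loss='soft_l1',f_scale=.002)
    return s.x,np.sqrt(np.mean(s.fun**2))
for n,(u,v),R,top in [('L',(271,273),.034,.100),('M',(152,286),.0285,.088),('S',(265,215),.023,.076),('mug',(148,220),.031,.093),('jug',(208,245),.0,.1)]:
    w=W[v-32:v+32,u-32:u+32].reshape(-1,3); q=w[np.abs(w[:,2]-np.nanpercentile(w[:,2],99))<.006]
    print(n,'topz',np.nanpercentile(w[:,2],[90,98]).round(4),len(q),'ext',np.ptp(q,0).round(4),fit(q[:,:2],R-.0025) if R else q.mean(0).round(4))
white=(C.min(2)>120)&(C.max(2)-C.min(2)<40)
for n,(u,v),rt in [('L',(484,266),.025),('M',(373,280),.020),('S',(425,227),.0155)]:
    sl=np.s_[v-24:v+24,u-24:u+24]
    w=W[sl].reshape(-1,3); q=w[white[sl].ravel()&(w[:,2]>.033)&(w[:,2]<.06)]
    print(n,len(q),q[:,2].min().round(4),q[:,2].max().round(4),'ext',np.ptp(q[:,:2],0).round(4))
    # three-arm template fit: points to nearest arm segment
    c0=(q[:,:2].max(0)+q[:,:2].min(0))/2
    def res(x):
        d=[]
        for k in range(3):
            a=x[2]+k*2*np.pi/3; e=np.array([np.cos(a),np.sin(a)]); p=q[:,:2]-x[:2]
            t=np.clip(p@e,0,rt); d.append(np.hypot(*(p-t[:,None]*e).T))
        return np.min(d,0)
    b=min((least_squares(res,[*c0,a]) for a in np.linspace(0,2,8)),key=lambda s:s.cost)
    t=q[q[:,2]>.048]
    print('  fit',b.x.round(4),'rms',np.sqrt(np.mean(b.fun**2)).round(4),'arm radius',np.hypot(*(q[:,:2]-b.x[:2]).T).max().round(4))
for n,(u,v) in [('p1',(351,197)),('p2',(512,183)),('p3',(445,304)),('fig',(362,130))]:
    w=W[v-16:v+16,u-16:u+16].reshape(-1,3);q=w[w[:,2]>(.137 if n!='fig' else .06)];print(n,((q.max(0)+q.min(0))/2).round(4),q[:,2].max())
print('batt',W[240,400],W[290,420],'board',W[230,250],'table',W[420,300])
E
python3 m.py
```

```text
L topz [0.0895 0.1012] 384 ext [0.0663 0.0665 0.008 ] (array([0.51298441, 0.07821312]), np.float64(0.0014768511627104228))
M topz [0.077  0.0891] 318 ext [0.054  0.0575 0.0082] (array([0.49873853, 0.28198755]), np.float64(0.001479667270755934))
S topz [0.0333 0.0766] 241 ext [0.0454 0.044  0.0082] (array([0.61383658, 0.08834575]), np.float64(0.0015383110391461849))
mug topz [0.086  0.0943] 364 ext [0.0599 0.0922 0.0085] (array([0.61066275, 0.2860179 ]), np.float64(0.0035600849932894804))
jug topz [0.0938 0.1015] 332 ext [0.0458 0.071  0.0082] [0.5646 0.1825 0.1002]
L 242 0.0331 0.0573 ext [0.0529 0.0514]
  fit [ 0.5173 -0.2809  0.5735] rms 0.0033 arm radius 0.0331
M 176 0.033 0.0549 ext [0.0395 0.0442]
  fit [ 0.4994 -0.0929  3.0103] rms 0.0026 arm radius 0.0256
S 102 0.0333 0.0545 ext [0.033  0.0322]
  fit [ 0.5876 -0.1869 -0.6741] rms 0.0023 arm radius 0.0202
p1 [ 0.6239 -0.0543  0.1423] 0.14736860621959091
p2 [ 0.6401 -0.3035  0.1424] 0.1478135307676064
p3 [ 0.4546 -0.1908  0.1427] 0.14838577513117424
fig [ 0.7625 -0.0823  0.0838] 0.1072952057542057
batt [ 0.5666369  -0.14347788  0.03305398] [ 0.47910187 -0.17508937  0.03067117] board [0.59238804 0.1189392  0.01997452] table [0.25737329 0.03898702 0.00035772]
```

Emit:
arm_command(
  increments=[
    [0,0,-12,0,0,0.1825,-1],
    [0,0,-12,0,0,0.1825,-1],
    [0,0,-12,0,0,0.1825,-1],
    [0,0,-12,0,0,0.1825,-1],
    [0,0,-12,0,0,0.1825,-1],
    [0,0,-12,0,0,0.1825,-1],
    [0,0,-12,0,0,0.1825,-1],
  ],
)

```text
time_s: 0.98
position: [0.2084, 0.6941, 0.3026]
orientation: [0.0, 0.709, 0.706, -0.0]
force: [-0.7, 0.9, 0.2]
grip_width: 0.997
grip_force: 0.0
```

Emit:
arm_command(
  increments=[
    [-55,33,0,0,0,0,-1],
    [-55,33,0,0,0,0,-1],
    [-55,33,0,0,0,0,-1],
    [-55,33,0,0,0,0,-1],
    [-55,33,0,0,0,0,-1],
    [-55,33,0,0,0,0,-1],
    [-55,33,0,0,0,0,-1],
    [-55,33,0,0,0,0,-1],
    [-40,30,0,0,0,0,-1],
    [-10,10,0,0,0,0,-1],
  ],
)

```text
time_s: 2.22
position: [0.508, 0.2127, 0.3028]
orientation: [0.0, 0.708, 0.706, -0.0]
force: [-0.9, -0.7, -0.3]
grip_width: 1.002
grip_force: 0.0
```

```bash
cat >> h.py <<'E'
def wcloud():
    i=camera_info('wrist'); rgb,d=camera('wrist')
    f=240/np.tan(np.radians(i['fov_y'])/2)
    v,u=np.mgrid[0:480,0:640]; x=u-i['cx'];y=v-i['cy'];r=np.hypot(x,y)+1e-9
    t=r/f; k=np.tan(np.minimum(t,1.5))/r
    P=np.stack([x*k*d,-y*k*d,-d,np.ones_like(d)],-1)
    W=(P@np.linalg.inv(np.array(i['view'])).T)[...,:3]; W[(d==0)|(t>1.4)]=np.nan
    return rgb,W
def fitc(p,r,c0):
    from scipy.optimize import least_squares
    s=least_squares(lambda c:np.hypot(*(p-c).T)-r,c0,loss='soft_l1',f_scale=.002)
    return s.x.round(4),np.sqrt(np.mean(s.fun**2)).round(4)
def rim(W,c,R,top):
    p=W.reshape(-1,3); d=np.hypot(*(p[:,:2]-c).T)
    q=p[(np.abs(p[:,2]-top)<.005)&(d<R+.012)]
    return len(q),fitc(q[:,:2],R-.0025,c) if len(q)>20 else None
E
python3 - <<'E'
from h import *
i=camera_info('wrist');print(i['fov_y'],np.linalg.inv(i['view'])[:3].round(3))
rgb,W=wcloud();cv2.imwrite('pics/w1.png',rgb[...,::-1])
for n,c,R,t in [('L',(.513,.078),.034,.1),('M',(.499,.282),.0285,.088),('S',(.614,.088),.023,.076),('mug',(.611,.286),.031,.093)]:
    print(n,rim(W,c,R,t))
E
```

```text
65.70646984690485 [[ 1.     0.002 -0.     0.509]
 [-0.002  0.964  0.267  0.286]
 [ 0.001 -0.267  0.964  0.468]]
L (578, (array([0.5149, 0.0781]), np.float64(0.0016)))
M (774, (array([0.5004, 0.2815]), np.float64(0.0015)))
S (296, (array([0.6158, 0.0885]), np.float64(0.0016)))
mug (831, (array([0.612 , 0.2856]), np.float64(0.0015)))
```

View pics/w1.png

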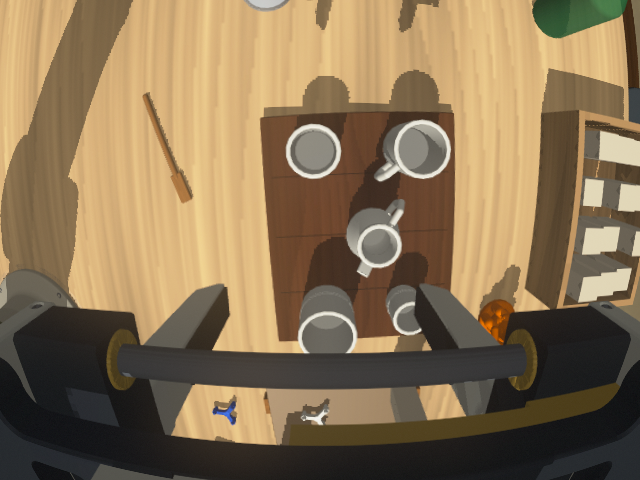

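Emit:
arm_command(
  increments=[
    [-50,0,0,0,0,0,-1],
    [-58,0,0,0,0,0,-1],
    [-58,0,0,0,0,0,-1],
    [-58,0,0,0,0,0,-1],
    [-58,0,0,0,0,0,-1],
    [-58,0,0,0,0,0,-1],
    [-50,0,0,0,0,0,-1],
    [-10,0,0,0,0,0,-1],
  ],
)

```text
time_s: 3.28
position: [0.5069, -0.1857, 0.3026]
orientation: [0.0, 0.708, 0.707, -0.0]
force: [0.4, 0.3, -0.1]
grip_width: 1.001
grip_force: 0.0
```

The wrist view confirms the choices. Medium is at (313,150), large at (327,335) and small at (408,312), all without handles. The mug is at (420,148) and the jug at (378,245). Next are the stilts.

Emit:
arm_command(
  increments=[
    [-50,6,0,0,0,0,-1],
    [-58,6,0,0,0,0,-1],
    [-50,6,0,0,0,0,-1],
    [-8,0,0,0,0,0,-1],
  ],
)

```text
time_s: 3.78
position: [0.5259, -0.351, 0.302]
orientation: [-0.0, 0.707, 0.707, -0.0]
force: [-0.1, 0.7, 1.0]
grip_width: 0.999
grip_force: 0.0
```

```bash
cat > st.py <<'E'
from h import *
from scipy.optimize import least_squares
def stilt(rgb,W,c,rt):
    C=rgb.astype(int); p=W.reshape(-1,3); m=((C.min(2)>95)&(C.max(2)-C.min(2)<40)).ravel()
    d=np.hypot(*(p[:,:2]-c).T); q=p[m&(d<rt+.012)&(p[:,2]>.036)&(p[:,2]<.062)]
    def res(x):
        D=[]
        for k in range(3):
            a=x[2]+k*2*np.pi/3; e=np.array([np.cos(a),np.sin(a)]); v=q[:,:2]-x[:2]
            t=np.clip(v@e,0,rt); D.append(np.hypot(*(v-t[:,None]*e).T))
        return np.min(D,0)
    b=min((least_squares(res,[*c,a],x_scale=[.01,.01,.3]) for a in np.linspace(0,2,8)),key=lambda s:s.cost)
    # tips: high points, clustered by arm
    h=q[q[:,2]>.047]; tips=[]
    for k in range(3):
        e=b.x[:2]+rt*np.array([np.cos(b.x[2]+k*2*np.pi/3),np.sin(b.x[2]+k*2*np.pi/3)])
        s=h[np.hypot(*(h[:,:2]-e).T)<.008]; tips.append(s.mean(0).round(4) if len(s) else None)
    from math import nan
    cc=np.mean([t[:2] for t in tips],0).round(4) if all(t is not None for t in tips) else None
    return len(q),b.x.round(4),np.sqrt(np.mean(b.fun**2)).round(4),'tips',tips,'c',cc, 'r',[np.hypot(*(t[:2]-cc)).round(4) for t in tips] if cc is not None else ''
S=[('L',(.517,-.281),.025),('M',(.4994,-.093),.02),('S',(.588,-.187),.0155)]
E
python3 - <<'E'
from st import *
rgb,W=wcloud();cv2.imwrite('pics/w2.png',rgb[...,::-1])
for n,c,r in S: print(n,stilt(rgb,W,c,r))
p=W.reshape(-1,3)
for c in [(.624,-.054),(.640,-.3035),(.4546,-.1908)]:
    q=p[(np.hypot(*(p[:,:2]-c).T)<.03)&(np.abs(p[:,2]-.143)<.005)];print(len(q),((q.max(0)+q.min(0))/2).round(4) if len(q) else'')
E
```

```text
L (542, array([ 0.5194, -0.2814,  0.5729]), np.float64(0.0025), 'tips', [array([ 0.5388, -0.2691,  0.0494]), array([ 0.4984, -0.2707,  0.0497]), array([ 0.5206, -0.3048,  0.0494])], 'c', array([ 0.5193, -0.2815]), 'r', [np.float64(0.0231), np.float64(0.0235), np.float64(0.0233)])
M (47, array([ 0.5105, -0.1129,  2.1453]), np.float64(0.0015), 'tips', [None, None, None], 'c', None, 'r', '')
S (268, array([ 0.5894, -0.1877,  1.437 ]), np.float64(0.002), 'tips', [array([ 0.5912, -0.173 ,  0.0493]), array([ 0.5756, -0.1933,  0.0497]), array([ 0.6013, -0.1965,  0.0497])], 'c', array([ 0.5894, -0.1876]), 'r', [np.float64(0.0147), np.float64(0.0149), np.float64(0.0149)])
0 
1157 [ 0.6423 -0.3047  0.1412]
1207 [ 0.4564 -0.1924  0.1413]
```

View pics/w2.png

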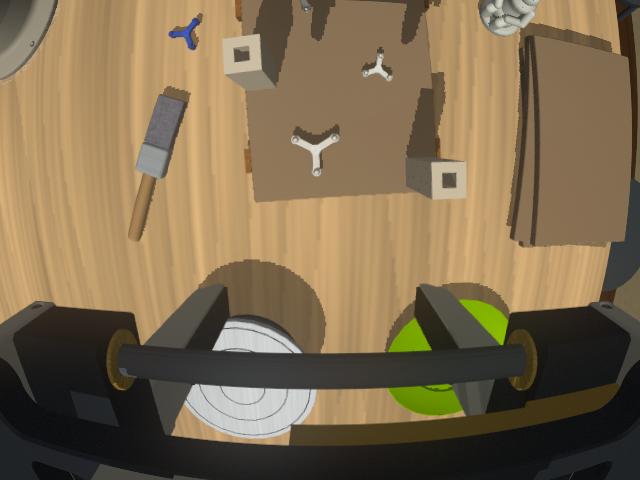

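L stilt is at (316,150) and S at (378,68), with M just cut off at the top edge. I'll step back to see M.

Emit:
arm_command(
  increments=[
    [50,-5,0,0,0,0,-1],
    [58,-5,0,0,0,0,-1],
    [45,0,0,0,0,0,-1],
    [8,0,0,0,0,0,-1],
  ],
)

```text
time_s: 4.32
position: [0.5155, -0.1825, 0.3023]
orientation: [-0.001, 0.704, 0.71, 0.001]
force: [-0.5, -0.2, 0.4]
grip_width: 1.002
grip_force: 0.0
```

```bash
python3 - <<'E'
from st import *
rgb,W=wcloud()
for n,c,r in S: print(n,stilt(rgb,W,c,r))
print(rim(W,(.5149,.0781),.034,.1),rim(W,(.6158,.0885),.023,.076))
p=W.reshape(-1,3)
for c in [(.624,-.054)]:
    q=p[(np.hypot(*(p[:,:2]-c).T)<.03)&(np.abs(p[:,2]-.143)<.005)];print(len(q),((q.max(0)+q.min(0))/2).round(4) if len(q) else'')
print(observe()['position'])
E
```

```text
L (464, array([ 0.5198, -0.2806,  2.6761]), np.float64(0.0027), 'tips', [array([ 0.4988, -0.2701,  0.049 ]), array([ 0.5212, -0.3035,  0.0491]), array([ 0.5394, -0.2677,  0.0489])], 'c', array([ 0.5198, -0.2804]), 'r', [np.float64(0.0234), np.float64(0.0231), np.float64(0.0234)])
M (397, array([ 0.5015, -0.0935,  3.0237]), np.float64(0.0023), 'tips', [array([ 0.4833, -0.0914,  0.0491]), array([ 0.5088, -0.1105,  0.0492]), array([ 0.5128, -0.0786,  0.0491])], 'c', array([ 0.5016, -0.0935]), 'r', [np.float64(0.0184), np.float64(0.0185), np.float64(0.0186)])
S (246, array([ 0.5894, -0.1864, -0.6697]), np.float64(0.002), 'tips', [array([ 0.6011, -0.1955,  0.0496]), array([ 0.5912, -0.1713,  0.0501]), array([ 0.5759, -0.1917,  0.0495])], 'c', array([ 0.5894, -0.1862]), 'r', [np.float64(0.0149), np.float64(0.015), np.float64(0.0146)])
(65, (array([0.5141, 0.075 ]), np.float64(0.0006))) (0, None)
1169 [ 0.6254 -0.0556  0.1415]
[ 0.51556059 -0.18373698  0.30251011]
```

Emit:
arm_command(
  increments=[
    [50,0,0,0,0,0,-1],
    [58,0,0,0,0,0,-1],
    [58,0,0,0,0,0,-1],
    [50,0,30,0,0,0,-1],
    [35,0,45,0,0,0,-1],
    [10,0,45,0,0,0,-1],
    [0,0,30,0,0,0,-1],
    [0,0,0,0,0,0,-1],
  ],
)

```text
time_s: 5.38
position: [0.5136, 0.0718, 0.1511]
orientation: [-0.001, 0.707, 0.708, -0.002]
force: [-0.7, -0.0, 0.4]
grip_width: 1.0
grip_force: 0.0
```

Emit:
arm_command(
  increments=[
    [6,1.5,20,0,0,0,-1],
    [0,0,35,0,0,0,-1],
    [0,0,30,0,0,0,-1],
    [0,0,10,0,0,0,-1],
    [0,0,0,0,0,0,-1],
  ],
)

```text
time_s: 6.0
position: [0.5168, 0.0778, 0.0583]
orientation: [0.0, 0.707, 0.707, 0.0]
force: [1.3, 0.6, 1.0]
grip_width: 0.995
grip_force: 0.0
```

Emit:
arm_command(
  increments=[
    [0,0,0,0,0,0,0.3],
    [0,0,0,0,0,0,1],
    [0,0,0,0,0,0,1],
    [0,0,0,0,0,0,1],
    [0,0,0,0,0,0,1],
    [0,0,0,0,0,0,1],
  ],
  force=20,
)

```text
time_s: 6.75
position: [0.5157, 0.0782, 0.0582]
orientation: [-0.0, 0.707, 0.708, -0.0]
force: [-2.9, -0.7, 8.8]
grip_width: 0.739
grip_force: 20.0
```

Emit:
arm_command(
  increments=[
    [0,0,-15,0,0,0,1],
    [0,0,-40,0,0,0,1],
    [0,0,-50,0,0,0,1],
    [0,0,-40,0,0,0,1],
    [0,0,-5,0,0,0,1],
    [0,0,0,0,0,0,1],
  ],
)

```text
time_s: 7.5
position: [0.5159, 0.0784, 0.2076]
orientation: [-0.0, 0.706, 0.708, 0.0]
force: [-0.3, 0.5, -2.7]
grip_width: 0.74
grip_force: 20.0
```

Emit:
arm_command(
  increments=[
    [-25,0,0,0,0,0,1],
    [-50,0,0,0,0,0,1],
    [-55,1,0,0,0,0,1],
    [-55,1,0,0,0,0,1],
    [-55,1,0,0,0,0,1],
    [-55,1,0,0,0,0,1],
    [-40,0,0,0,0,0,1],
    [-20,0,0,0,0,0,1],
    [-4,0,0,0,0,0,1],
    [0,0,0,0,0,0,1],
  ],
)

```text
time_s: 8.75
position: [0.5208, -0.2793, 0.207]
orientation: [-0.001, 0.706, 0.708, 0.0]
force: [-0.4, 0.4, -2.7]
grip_width: 0.738
grip_force: 20.0
```

```bash
python3 - <<'E'
from st import *
rgb,W=wcloud();cv2.imwrite('pics/w3.png',rgb[...,::-1])
p=W.reshape(-1,3); d=np.hypot(*(p[:,:2]-(.5195,-.281)).T); q=p[(d<.05)&(p[:,2]>.15)]
print(observe()['position'],len(q),np.histogram(q[:,2],10)); print(rim(W,(.5195,-.281),.034,.249))
E
```

```text
[ 0.52100139 -0.27899562  0.20714385] 70754 (array([ 4895,  2589,  3115,  3238,  8426,  1985,   838,  2647, 19846,
       23175]), array([0.16792192, 0.18461617, 0.20131043, 0.21800468, 0.23469893,
       0.25139318, 0.26808743, 0.28478168, 0.30147593, 0.31817018,
       0.33486443]))
(6040, (array([ 0.5213, -0.2795]), np.float64(0.0035)))
```

View pics/w3.png

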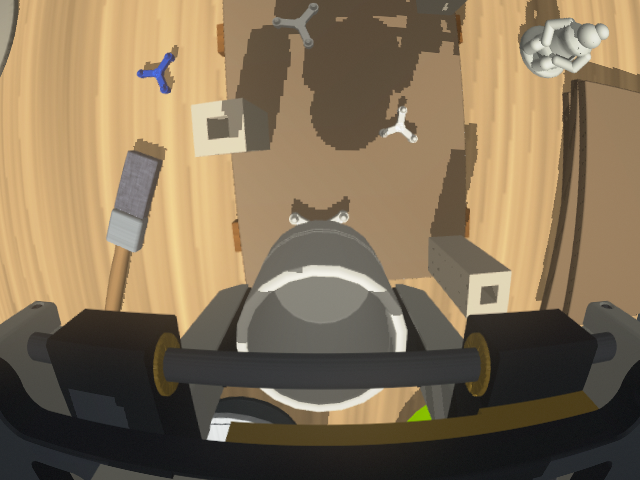

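Held rim is upright, at (322,340), centred on the TCP to within 1 mm. Lowering.

Emit:
arm_command(
  increments=[
    [-2,-1.5,20,0,0,0,1],
    [0,0,30,0,0,0,1],
    [0,0,30,0,0,0,1],
    [0,0,20,0,0,0,1],
    [0,0,8,0,0,0,1],
    [0,0,0,0,0,0,1],
    [0,0,0,0,0,0,1],
  ],
)

```text
time_s: 9.68
position: [0.5199, -0.2829, 0.1005]
orientation: [0.001, 0.706, 0.708, 0.0]
force: [0.5, -1.0, -2.6]
grip_width: 0.737
grip_force: 20.0
```

Emit:
arm_command(
  increments=[
    [1,0,2,0,0,0,1],
    [0,0,2,0,0,0,1],
    [0,0,1,0,0,0,1],
    [0,0,1,0,0,0,1],
    [0,0,0,0,0,0,1],
  ],
)

```text
time_s: 10.3
position: [0.5192, -0.282, 0.0935]
orientation: [-0.0, 0.707, 0.708, -0.0]
force: [0.1, 0.5, -3.3]
grip_width: 0.737
grip_force: 20.0
```

Emit:
arm_command(
  increments=[
    [0,0,0.7,0,0,0,1],
    [0,0,0.7,0,0,0,1],
    [0,0,0,0,0,0,1],
  ],
)

```text
time_s: 10.68
position: [0.5194, -0.2821, 0.0927]
orientation: [0.0, 0.707, 0.708, 0.0]
force: [-0.8, 0.5, 3.9]
grip_width: 0.737
grip_force: 20.0
```

Emit:
arm_command(
  increments=[
    [0,0,0,0,0,0,-0.5],
    [0,0,0,0,0,0,-0.6],
    [0,0,0,0,0,0,-0.8],
    [0,0,0,0,0,0,-0.9],
    [0,0,-20,0,0,0,-0.9],
    [0,0,-40,0,0,0,-0.9],
    [0,0,-50,0,0,0,-0.9],
    [0,0,-40,0,0,0,-1],
    [0,0,-20,0,0,0,-1],
  ],
)

```text
time_s: 11.8
position: [0.5197, -0.2823, 0.2646]
orientation: [0.001, 0.707, 0.708, 0.001]
force: [-0.1, 0.4, -0.3]
grip_width: 0.995
grip_force: 0.0
```

```bash
python3 - <<'E'
from st import *
rgb,W=cloud('side');cv2.imwrite('pics/s2.png',rgb[...,::-1])
rgb,W=wcloud();print(rim(W,(.5195,-.281),.034,.135),observe()['position'])
E
```

```text
(1436, (array([ 0.5201, -0.2826]), np.float64(0.0015))) [ 0.52015152 -0.28248195  0.26438373]
```

View pics/s2.png

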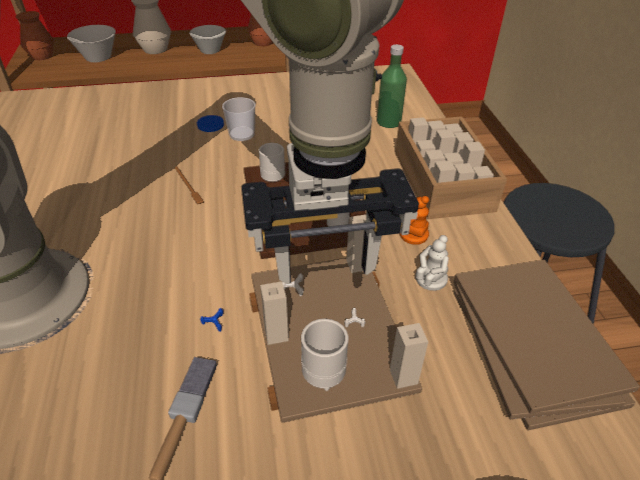

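The large beaker stands upright on its stilt at (324,355), and the rim is 1.5 mm off the stilt centre. Now the medium one.

Emit:
arm_command(
  increments=[
    [45,-2,0,0,0,0,-1],
    [58,-2,0,0,0,0,-1],
    [60,-2,0,0,0,0,-1],
    [60,-2,0,0,0,0,-1],
    [60,-2,0,0,0,0,-1],
    [60,-2,0,0,0,0,-1],
    [60,-2,0,0,0,0,-1],
    [60,-2,0,0,0,0,-1],
    [58,-2,0,0,0,0,-1],
    [38,-2,0,0,0,0,-1],
  ],
)

```text
time_s: 13.15
position: [0.4973, 0.2801, 0.2607]
orientation: [-0.0, 0.706, 0.709, -0.001]
force: [1.1, 0.3, -0.1]
grip_width: 0.997
grip_force: 0.0
```

Emit:
arm_command(
  increments=[
    [5,0,30,0,0,0,-1],
    [0,0,50,0,0,0,-1],
    [0,0,35,0,0,0,-1],
    [0,0,0,0,0,0,-1],
  ],
)

```text
time_s: 13.65
position: [0.4966, 0.2809, 0.1442]
orientation: [-0.0, 0.707, 0.708, -0.003]
force: [0.3, -0.4, -0.5]
grip_width: 1.0
grip_force: 0.0
```

Emit:
arm_command(
  increments=[
    [0.5,3.5,20,0,0,0,-0.8],
    [0,0,35,0,0,0,-0.8],
    [0,0,30,0,0,0,-0.8],
    [0,0,10,0,0,0,-0.8],
    [0,0,0,0,0,0,-0.8],
  ],
)

```text
time_s: 14.28
position: [0.5023, 0.2825, 0.0527]
orientation: [0.0, 0.707, 0.708, 0.0]
force: [0.2, -0.0, -1.1]
grip_width: 0.898
grip_force: 0.0
```

Emit:
arm_command(
  increments=[
    [0,0,0,0,0,0,0.3],
    [0,0,0,0,0,0,1],
    [0,0,0,0,0,0,1],
    [0,0,0,0,0,0,1],
    [0,0,0,0,0,0,1],
    [0,0,0,0,0,0,1],
  ],
  force=20,
)

```text
time_s: 15.02
position: [0.5016, 0.2827, 0.0528]
orientation: [-0.0, 0.707, 0.708, 0.0]
force: [-2.4, -0.4, 6.3]
grip_width: 0.618
grip_force: 20.0
```

Emit:
arm_command(
  increments=[
    [0,0,-15,0,0,0,1],
    [0,0,-40,0,0,0,1],
    [0,0,-50,0,0,0,1],
    [0,0,-40,0,0,0,1],
    [0,0,-5,0,0,0,1],
    [0,0,0,0,0,0,1],
  ],
)

```text
time_s: 15.78
position: [0.5016, 0.2826, 0.2023]
orientation: [-0.0, 0.706, 0.708, 0.0]
force: [0.2, -0.1, -2.6]
grip_width: 0.614
grip_force: 20.0
```

Emit:
arm_command(
  increments=[
    [-30,0,0,0,0,0,1],
    [-55,0,0,0,0,0,1],
    [-60,0,0,0,0,0,1],
    [-60,0,0,0,0,0,1],
    [-60,0,0,0,0,0,1],
    [-50,0,0,0,0,0,1],
    [-35,0,0,0,0,0,1],
    [-20,0,0,0,0,0,1],
    [-6,0,0,0,0,0,1],
    [0,0,0,0,0,0,1],
  ],
)

```text
time_s: 17.02
position: [0.5021, -0.0931, 0.2014]
orientation: [-0.001, 0.707, 0.708, -0.001]
force: [0.4, 0.2, -1.7]
grip_width: 0.617
grip_force: 20.0
```

```bash
python3 - <<'E'
from st import *
rgb,W=wcloud();p=observe()['position'];print(rim(W,p[:2],.0285,p[2]-.0348+.07),p)
E
```

```text
(4105, (array([ 0.5027, -0.0936]), np.float64(0.0041))) [ 0.50221733 -0.09256778  0.20159388]
```

Emit:
arm_command(
  increments=[
    [-0.5,-0.5,20,0,0,0,1],
    [0,0,30,0,0,0,1],
    [0,0,30,0,0,0,1],
    [0,0,20,0,0,0,1],
    [0,0,7,0,0,0,1],
    [0,0,0,0,0,0,1],
    [0,0,0,0,0,0,1],
  ],
)

```text
time_s: 17.95
position: [0.5025, -0.0938, 0.0959]
orientation: [0.0, 0.706, 0.708, 0.0]
force: [-0.4, -0.7, -2.5]
grip_width: 0.613
grip_force: 20.0
```

Emit:
arm_command(
  increments=[
    [0,0,2,0,0,0,1],
    [0,0,2,0,0,0,1],
    [0,0,1,0,0,0,1],
    [0,0,0,0,0,0,1],
  ],
)

```text
time_s: 18.45
position: [0.502, -0.094, 0.0902]
orientation: [-0.0, 0.707, 0.708, -0.0]
force: [-0.5, 0.3, -1.5]
grip_width: 0.615
grip_force: 20.0
```

Emit:
arm_command(
  increments=[
    [0,0,1,0,0,0,1],
    [0,0,1,0,0,0,1],
    [0,0,0,0,0,0,1],
  ],
)

```text
time_s: 18.82
position: [0.502, -0.0939, 0.0882]
orientation: [-0.0, 0.707, 0.708, -0.0]
force: [-0.8, 0.3, -1.9]
grip_width: 0.611
grip_force: 20.0
```

Emit:
arm_command(
  increments=[
    [0,0,0.7,0,0,0,1],
    [0,0,0.7,0,0,0,1],
    [0,0,0,0,0,0,1],
  ],
)

```text
time_s: 19.2
position: [0.5021, -0.094, 0.0872]
orientation: [0.0, 0.707, 0.708, 0.0]
force: [-2.3, 0.2, 4.4]
grip_width: 0.613
grip_force: 20.0
```

Contact. Release, rise.

Emit:
arm_command(
  increments=[
    [0,0,0,0,0,0,-0.25],
    [0,0,0,0,0,0,-0.4],
    [0,0,0,0,0,0,-0.6],
    [0,0,0,0,0,0,-0.7],
    [0,0,-20,0,0,0,-0.7],
    [0,0,-40,0,0,0,-0.7],
    [0,0,-50,0,0,0,-0.7],
    [0,0,-40,0,0,0,-0.7],
    [0,0,-15,0,0,0,-0.7],
  ],
)

```text
time_s: 20.32
position: [0.5027, -0.094, 0.2539]
orientation: [0.001, 0.707, 0.708, 0.001]
force: [0.2, 0.3, 0.1]
grip_width: 0.849
grip_force: 0.0
```

```bash
python3 - <<'E'
from st import *
rgb,W=wcloud();p=observe()['position'];print(rim(W,(.5016,-.0935),.0285,.123),rim(W,(.6158,.0885),.023,.076),p)
E
```

```text
(1203, (array([ 0.5029, -0.0948]), np.float64(0.0015))) (676, (array([0.6149, 0.0866]), np.float64(0.0015))) [ 0.50296359 -0.09408931  0.25442273]
```

Emit:
arm_command(
  increments=[
    [40,25,0,0,0,0,-0.5],
    [50,30,0,0,0,0,-0.5],
    [50,30,0,0,0,0,-0.5],
    [30,22,20,0,0,0,-0.5],
    [11.5,5.5,40,0,0,0,-0.5],
    [0,0,40,0,0,0,-0.5],
    [0,0,10,0,0,0,-0.5],
    [0,0,0,0,0,0,-0.5],
  ],
)

```text
time_s: 21.38
position: [0.6138, 0.0872, 0.1411]
orientation: [-0.0, 0.707, 0.707, -0.001]
force: [0.7, -0.4, 0.7]
grip_width: 0.751
grip_force: 0.0
```

```bash
python3 - <<'E'
from st import *
rgb,W=wcloud();p=observe()['position'];print(rim(W,(.6155,.0875),.023,.076),p)
E
```

```text
(1516, (array([0.6158, 0.088 ]), np.float64(0.0015))) [0.61455923 0.08718945 0.14227075]
```

Emit:
arm_command(
  increments=[
    [0.5,1,20,0,0,0,-0.5],
    [0,0,35,0,0,0,-0.5],
    [0,0,35,0,0,0,-0.5],
    [0,0,11,0,0,0,-0.5],
    [0,0,0,0,0,0,-0.5],
  ],
)

```text
time_s: 22.05
position: [0.6157, 0.088, 0.0416]
orientation: [0.0, 0.707, 0.708, 0.0]
force: [-0.4, 0.7, -0.2]
grip_width: 0.751
grip_force: 0.0
```

Emit:
arm_command(
  increments=[
    [0,0,0,0,0,0,0.3],
    [0,0,0,0,0,0,1],
    [0,0,0,0,0,0,1],
    [0,0,0,0,0,0,1],
    [0,0,0,0,0,0,1],
    [0,0,0,0,0,0,1],
  ],
  force=20,
)

```text
time_s: 22.8
position: [0.6156, 0.0884, 0.0417]
orientation: [0.0, 0.707, 0.708, 0.001]
force: [-0.4, 1.5, 6.8]
grip_width: 0.492
grip_force: 20.0
```

Emit:
arm_command(
  increments=[
    [0,0,-15,0,0,0,1],
    [0,0,-40,0,0,0,1],
    [0,0,-50,0,0,0,1],
    [0,0,-45,0,0,0,1],
    [0,0,-10,0,0,0,1],
    [0,0,0,0,0,0,1],
  ],
)

```text
time_s: 23.55
position: [0.6151, 0.0885, 0.2014]
orientation: [0.0, 0.706, 0.708, 0.001]
force: [-0.0, -0.0, -1.6]
grip_width: 0.494
grip_force: 20.0
```

Emit:
arm_command(
  increments=[
    [-30,-3,0,0,0,0,1],
    [-50,-5,0,0,0,0,1],
    [-58,-5,0,0,0,0,1],
    [-55,-5,0,0,0,0,1],
    [-45,-5,0,0,0,0,1],
    [-28,-2.5,0,0,0,0,1],
    [-9.5,0,0,0,0,0,1],
    [0,0,0,0,0,0,1],
    [0,0,0,0,0,0,1],
  ],
)

```text
time_s: 24.68
position: [0.5904, -0.1855, 0.2003]
orientation: [-0.001, 0.706, 0.708, 0.0]
force: [-0.3, -0.3, 0.0]
grip_width: 0.494
grip_force: 20.0
```

```bash
python3 - <<'E'
from st import *
rgb,W=wcloud();p=observe()['position'];print(rim(W,p[:2],.023,p[2]-.0237+.058),p)
E
```

```text
(3374, (array([ 0.5909, -0.1854]), np.float64(0.0044))) [ 0.59042745 -0.18549078  0.20043353]
```

Emit:
arm_command(
  increments=[
    [-1.2,-1,20,0,0,0,1],
    [0,0,35,0,0,0,1],
    [0,0,35,0,0,0,1],
    [0,0,20,0,0,0,1],
    [0,0,6,0,0,0,1],
    [0,0,0,0,0,0,1],
    [0,0,0,0,0,0,1],
  ],
)

```text
time_s: 25.6
position: [0.5898, -0.1884, 0.0858]
orientation: [0.001, 0.706, 0.708, 0.0]
force: [0.2, -0.2, -1.1]
grip_width: 0.49
grip_force: 20.0
```

Emit:
arm_command(
  increments=[
    [0,0,2,0,0,0,1],
    [0,0,2,0,0,0,1],
    [0,0,1,0,0,0,1],
    [0,0,0,0,0,0,1],
  ],
)

```text
time_s: 26.1
position: [0.5891, -0.1885, 0.0798]
orientation: [-0.0, 0.707, 0.708, -0.0]
force: [-0.3, -0.0, -0.7]
grip_width: 0.494
grip_force: 20.0
```

Emit:
arm_command(
  increments=[
    [1,0,1,0,0,0,1],
    [0,0,1,0,0,0,1],
    [0,0,0.7,0,0,0,1],
    [0,0,0,0,0,0,1],
  ],
)

```text
time_s: 26.6
position: [0.5891, -0.1875, 0.0771]
orientation: [-0.0, 0.707, 0.708, -0.0]
force: [0.1, 0.1, -1.7]
grip_width: 0.491
grip_force: 20.0
```

Emit:
arm_command(
  increments=[
    [0,0,0.7,0,0,0,1],
    [0,0,0.5,0,0,0,1],
    [0,0,0,0,0,0,1],
  ],
)

```text
time_s: 26.98
position: [0.5893, -0.1876, 0.0762]
orientation: [0.0, 0.707, 0.708, 0.0]
force: [-0.4, 0.2, 3.9]
grip_width: 0.492
grip_force: 20.0
```

Emit:
arm_command(
  increments=[
    [0,0,0,0,0,0,0.0],
    [0,0,0,0,0,0,-0.15],
    [0,0,0,0,0,0,-0.3],
    [0,0,0,0,0,0,-0.4],
    [0,0,-20,0,0,0,-0.4],
    [0,0,-40,0,0,0,-0.4],
    [0,0,-50,0,0,0,-0.4],
    [0,0,-50,0,0,0,-0.4],
    [0,0,-30,0,0,0,-0.4],
  ],
)

```text
time_s: 28.1
position: [0.5896, -0.1878, 0.2686]
orientation: [0.001, 0.707, 0.708, 0.001]
force: [0.7, 0.2, -0.4]
grip_width: 0.703
grip_force: 0.0
```

Emit:
arm_command(
  increments=[
    [-50,0,0,0,0,0,-0.4],
    [-58,0,0,0,0,0,-0.4],
    [-58,0,0,0,0,0,-0.4],
    [-50,0,0,0,0,0,-0.4],
    [-20,0,0,0,0,0,-0.4],
    [0,0,0,0,0,0,-0.4],
  ],
)

```text
time_s: 28.85
position: [0.5889, -0.4244, 0.2655]
orientation: [-0.0, 0.707, 0.707, -0.0]
force: [-0.2, 0.6, 0.4]
grip_width: 0.701
grip_force: 0.0
```

```bash
python3 - <<'E'
from st import *
rgb,W=wcloud();print(rim(W,(.5894,-.187),.023,.111),rim(W,(.5195,-.281),.034,.135))
rgb,W=cloud('top');cv2.imwrite('pics/t2.png',rgb[...,::-1])
for c,R,t in [((.5195,-.281),.034,.135),((.5016,-.0935),.0285,.123),((.5894,-.187),.023,.111),((.6107,.286),.031,.093)]: print(rim(W,c,R,t))
rgb,_=cloud('side');cv2.imwrite('pics/s3.png',rgb[150:420,170:500,::-1].repeat(2,0).repeat(2,1))
print(observe()['position'])
E
```

```text
(0, None) (1440, (array([ 0.5204, -0.2837]), np.float64(0.0015)))
(458, (array([ 0.5183, -0.2808]), np.float64(0.0015)))
(336, (array([ 0.5011, -0.0936]), np.float64(0.0015)))
(267, (array([ 0.5878, -0.1868]), np.float64(0.0015)))
(373, (array([0.6107, 0.286 ]), np.float64(0.0016)))
[ 0.59031223 -0.42122239  0.2658154 ]
```

View pics/s3.png

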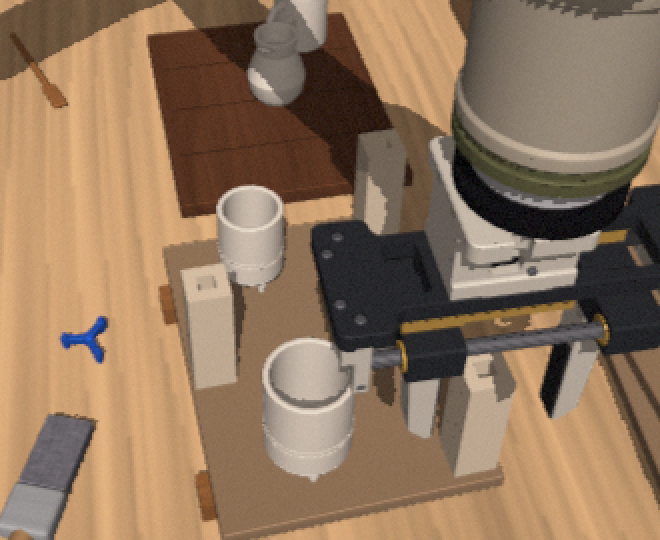

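View pics/t2.png

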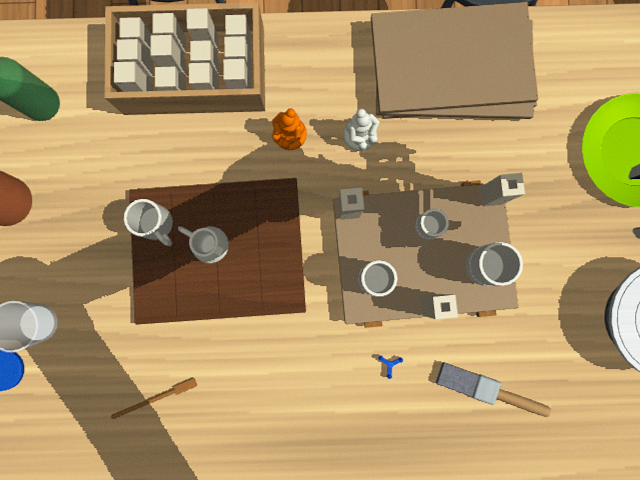

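In the top view all three beakers stand on their stilts: large (495,264), medium (378,279), small (432,223). Their rims are at the expected heights and within 2 mm of centre. The mug (148,220), jug (208,244) and figure (361,130) have not moved.

```bash
python3 -c "from cell import *; print(sign_off())"
```

```text
the job is handed in; nothing more can be done
None
```

All three beakers stand upright on their own stilts, each measured within 2 mm of centre; the mug, jug and figure were not disturbed, and the job was handed in after about 29 s of robot time (no verdict was shown).

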